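# Press a two-part mould shut with the ratchet bar clamp and release it

## Robot

A 6-joint arm with a two-finger parallel gripper is mounted at the origin on a cart in front of the work surface, level with it; the furniture and walls round the work are solid. World frame = base frame: x ahead of the robot, y to its left, z up, the work surface at z = 0. Lengths are in m, angles in rad, forces in N, time in s.
With the tool pointing down it reaches from about 0.275 to 1 m from the base axis. Payload 8.4 kg.
Tool frame: the origin (TCP) lies midway between the tips of the shut fingers; the grasp point (between the pads) lies 19 mm behind it; y points along the fingers, x is the direction in which the jaws open and shut, and the axes are right-handed (so a half turn about y gives the same grasp; the last joint's range is limited). The gripper opens to 85 mm and grips with 20 to 120 N. Pads are 22 mm wide; open, the fingers measure 114 mm over their backs; the gripper's body (76 mm by 85 mm) begins 54 mm behind the grasp point. The pads swing forward as they close: fully open they stand 13 mm farther back than shut.
Start: joints at [-1.187, 0.353, 1.633, -0, 1.155, -0.002], TCP at [0.235, -0.579, 0.231] pointing down, gripper open.
Joint ranges: [-2.63, 2.63], [-0.92, 2.1], [0.06, 2.66], [-1.3, 4.44], [0, 2.69], [-3.02, 3.02]. Speed limits (rad/s): [2.22, 2.22, 2.79, 3.14, 3.14, 3.14].

## Interface

Orientations are given as a unit quaternion [w, x, y, z].
In Python, from cell import arm gives the robot as it stands.
- The arm moves only by the tool play_rows, never from a script. Its argument "rows" is a list of rows, each a list of 6 numbers: the shift along the tool's x, y, z in cm, then the turn, a rotation vector about the tool's x, y, z in rad. A call has 1 to 10 rows; each row is the pose to reach, as a shift and turn from the pose measured when the call began, along the tool's axes at that moment; what a row does not reach only later rows make up. A row lasts 1/10 s, in which the tool goes at most 50 mm and 8.59 degrees, less where a joint would pass 70% of its speed; a pose out of reach is approached as far as the arm can. A call with a gripper value outside its range is refused whole. "grip" is the closure, from 0 (fully open) to 1 (shut), set as the call begins (left out, the last holds). The fingers move at their own pace and stop on an object; "newtons" is the grip in N (left out, the last holds). Time passes only in rows, so rows that repeat a pose let the fingers close. It gives the time, the measured TCP pose, the force and the opening at its end, in the units of the state.
- arm.sense(): the state, without advancing time (a new reading comes with each control period).
- arm.grab_frame(name): name is "scene" or "top" or "wrist"; returns the picture (400x640x3 uint8, red, green, blue); there is no depth.
- arm.camera_model(name): a dict with "intrinsics" (3x3 intrinsics, pixels), "D" ([k1, k2, p1, p2, k3] as OpenCV has them; the pictures are not rectified), "origin" and "attitude" of the camera in the world. Camera axes: x right, y up, looking along -z (the intrinsics and any distortion apply to the point x, -y, -z); pixel columns grow to the right and rows downward; lengths in m; the calibration is good to about 2 mm. A picture is of the moment at which its call begins: read the wrist's pose just before it. camera_model takes no time and is no camera call; for the wrist camera it gives the pose at the moment of the call.
- arm.sign_off(): hands the job in, once; it reports no verdict.
The state is a dict: "t": time; "qpos": joint angles; "dq": joint speeds; "effort": joint torques, N m; "position": TCP position; "tool_rot": TCP orientation; "force": force on the tool from outside, world axes, zero at the start; "wrist_torque": the same for the moment, N m; "finger_gap": opening from 0.0 (shut) to 1.0 (fully open).
Only numpy, scipy, OpenCV 4.12 (cv2) and the standard library are available. Lean on these libraries where they do the work, as an engineer would, in place of code of your own. Each camera call takes 0.05 s, during which the arm holds its last target.

## Task

Press the two plaster mould halves tight together: squeeze the bar clamp's trigger, stroke by stroke, until the jaw's sprung pad is pushed in about half-way against the closed mould, and let go of the trigger so that the ratchet holds it for a good second; the pad must never be pushed in to its end, which chips the plaster. Then press the release tab right down so the jaw springs fully back, and leave the closed mould standing on the bed, without ever touching mould or jaw with the robot.

Things in the scene. Friction and masses are not known exactly. Their poses are not given: they have to be found in the camera images.
- clamp: Ratchet bar clamp fixed to the table on a 116 x 400 mm plywood board; origin on the table, z up, y along the bar the way the jaw walks, handle end to anvil. Along y in mm: release tab -160, trigger -99, grip post -68, jaw 0, pad face 36 (open), anvil 138 to 154. Under tab, trigger and post a grey housing 54 mm wide, top 55 mm up, y -185 to -35. Then wooden bed rails, top 34 mm up.
- trigger_back (a point): Middle of the trigger's outer (-y) face, 95 mm above the table. The trigger is an upright black bar 28 mm wide, 10 mm thick, reaching 117 mm above the table. It slides along the clamp's +y toward the post; 19 mm clear space lies between them.
- trigger (a joint): Trigger travel in m: 0 let go, 0.018 fully squeezed toward the post. Its own spring pushes back with 2.9 to 4.3 N. Squeezing walks the jaw 1:1 after 3 to 4 mm of slack; when let go the trigger springs back while the ratchet holds the jaw, which falls back up to one 4 mm tooth. Walking the free jaw takes 7 to 10 N at the trigger; the pad's force adds to this once the mould is closed.
- post_face (a point): Middle of the +y face (toward the jaw) of the fixed grip post, 95 mm above the table; the post is an upright black bar 30 mm wide, 14 mm thick, up to 117 mm above the table. Trigger and post together measure 43 mm over their outsides before and 25 mm after a full squeeze; nothing stands higher than 55 mm for 60 mm beyond the post.
- jaw: Grey moving jaw with its bar; its y in the clamp's frame is 0 fully open (as at the start) and grows as it walks, at most 72 mm. A weak spring pulls it back to 0 when released. Plate 64 mm wide, 40 to 90 mm above the table.
- press_pad: Dark rubber-faced pad, 62 x 8 x 48 mm, on the front of the jaw; origin in its front face's plane, at table height. It stands 36 mm ahead of the jaw's origin when free and yields up to 14 mm back toward the jaw on a spring of 1.3 N/mm: half-way is about 9 N. 5 to 17 N is right for the mould; the end comes at 18 N.
- anvil_face (a point): Middle of the face of the fixed grey end stop (anvil), 65 mm above the table, facing the jaw; the far mould half gets pressed against it.
- mould_near: Plaster mould half nearer the jaw: loose block 70 mm wide, 36 mm thick along its y, 56 mm tall, about 0.24 kg, standing on the bed; origin at the centre of its underside, y roughly along the clamp's y; mating face at y = +18 mm.
- mould_far: The other half, same size, nearer the anvil; mating face at y = -18 mm. In the closed mould the two origins are 36 mm apart, at the start 41 to 46 mm; the far half starts 3 to 7 mm off the anvil.
- tab_top (a point): Middle of the top of the release tab, a black ribbed button 24 x 26 mm at the handle end of the housing, behind the trigger, 70 mm above the table.
- release_tab (a joint): How far the release tab is pressed down in m: 0 up, 0.009 right down (hard stop). Spring about 2 to 4.5 N. It bobs about 2 mm as the ratchet clicks. The jaw comes free and springs back only when the tab is pressed past about 3 mm; the jaw takes about half a second to return and latches again where it is if the tab is let up early.

How it is judged:
On the way, in this order (a step that is already met when the one before it is completed fails the run):
1. the trigger has been squeezed at least 8 mm of its 18 mm (value of joint trigger above 0.008 m).
2. the pad presses the closed mould with 5 to 17 N, held by the ratchet with the trigger let go, for 1 s (contact force between press_pad and mould_near between 5 and 17 N and value of joint trigger below 0.003 m and y of mould_near in the frame of mould_far above -0.0385 m and angle between the y axis of mould_near and the y axis of mould_far, either way round below 0.06 rad), for 1 s.
At the end, for the whole second after the job is handed in: The halves stand upright on the bed, faces together (gap under 2.5 mm, within 0.06 rad), at rest; the jaw is back within 4 mm of fully open, trigger and release tab are back out (within 3 mm) (y of mould_near in the frame of mould_far above -0.0385 m and angle between the y axis of mould_near and the y axis of mould_far, either way round below 0.06 rad and y of jaw in the frame of clamp below 0.004 m and value of joint each of trigger, release_tab below 0.003 m and angle between each of mould_near, mould_far's own z axis and vertical below 0.08 rad and linear speed of each of mould_near, mould_far below 0.01 m/s and z of mould_near in the frame of clamp between 0.03 and 0.038 m and z of mould_far in the frame of clamp between 0.03 and 0.038 m); the robot touches nothing.
It fails at once if the pad presses the mould with more than 17 N (pad pushed in to its end) (contact force between press_pad and mould_near above 17 N).
It fails at once if the robot touches a mould half (contact force between any of the fingers, the arm and mould_near above 1 N or contact force between any of the fingers, the arm and mould_far above 1 N).
It fails at once if the robot pushes the jaw or its pad (contact force between any of the fingers, the arm and jaw above 1 N).
It fails at once if a mould half tips over (angle between any of mould_near, mould_far's own z axis and vertical above 0.4 rad).
It also fails if it takes over 72 s, if anything falls off the work surface, if the arm or the gripper's body presses on something with over 40 N, if the wrist force passes 120 N, or if a joint passes its speed limit or range.

## Working session

There is one attempt and no reset: what is moved stays moved. The work goes in short steps, Python scripts to look and compute and a tool call to move; the robot and the scene stay as the last step left them, time stands still between calls to the robot, and variables do not carry over. Pictures are saved under pics/ and viewed, and the job is handed in when it is done.

Besides the shell and the picture viewer there is one more tool, called after ">>>" as a command line: name --pt "numbers of a row" for each row, then --argument value for the rest. play_rows: Moves the arm, as the interface text tells. Its arguments: {"type":"object","properties":{"rows":{"type":"array","items":{"type":"array","items":{"type":"number"}}},"grip":{"type":"number"},"newtons":{"type":"number"}},"required":["rows"]}

```bash
ls; mkdir -p pics; python3 - <<'E'
from cell import arm
import cv2
print(arm.sense())
for n in("scene","top","wrist"):
    m=arm.camera_model(n);print(n,m)
    cv2.imwrite(f"pics/{n}0.png",arm.grab_frame(n)[:,:,::-1])
E
```

```text
pics
{'t': 0.0, 'qpos': array([-1.18740972e+00,  3.53658687e-01,  1.63413866e+00,  3.54530576e-05,
        1.15521610e+00, -2.38841871e-03]), 'dq': array([-0.00077195,  0.00142   , -0.00138466, -0.00051568,  0.00170253,
       -0.00026611]), 'effort': array([-1.71861075e-06, -6.05262065e+01, -3.42072129e+01,  6.75211140e-05,
        9.49224952e-03,  4.32448121e-05]), 'position': array([ 0.23500889, -0.57861018,  0.23055317]), 'tool_rot': array([ 0.58686227, -0.58628024,  0.39529429, -0.39447508]), 'force': array([-0.31870232, -0.78493482,  0.96568777]), 'wrist_torque': array([ 0.0021653 , -0.01430724,  0.04100368]), 'finger_gap': 1.0014930909053228}
scene {'intrinsics': array([[504.48623612,   0.        , 325.09409101],
       [  0.        , 504.48623612, 201.01295141],
       [  0.        ,   0.        ,   1.        ]]), 'D': array([-0.07964558,  0.        ,  0.        ,  0.        ,  0.        ]), 'origin': array([0.12282982, 0.51689751, 0.81535786]), 'attitude': array([-0.36442347, -0.13340045,  0.33373439,  0.85908161])}
top {'intrinsics': array([[372.31885939,   0.        , 319.44732601],
       [  0.        , 372.31885939, 199.54390677],
       [  0.        ,   0.        ,   1.        ]]), 'D': array([0.00727705, 0.        , 0.        , 0.        , 0.        ]), 'origin': array([0.4097549 , 0.05742893, 0.93308278]), 'attitude': array([-0.65302589, -0.06973283,  0.07620309,  0.75025836])}
wrist {'intrinsics': array([[309.86827207,   0.        , 317.75767062],
       [  0.        , 309.86827207, 196.1319173 ],
       [  0.        ,   0.        ,   1.        ]]), 'D': array([-0.01900456,  0.        ,  0.        ,  0.        ,  0.        ]), 'origin': array([ 0.31161057, -0.5477624 ,  0.37321863]), 'attitude': array([ 0.81834965, -0.1362493 ,  0.09218363, -0.55067428])}
```

View pics/scene0.png

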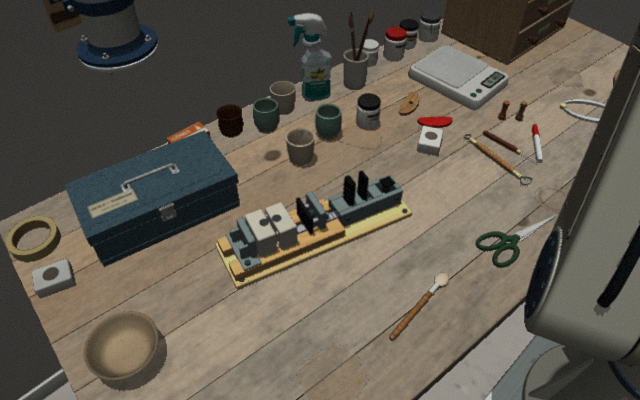

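View pics/top0.png

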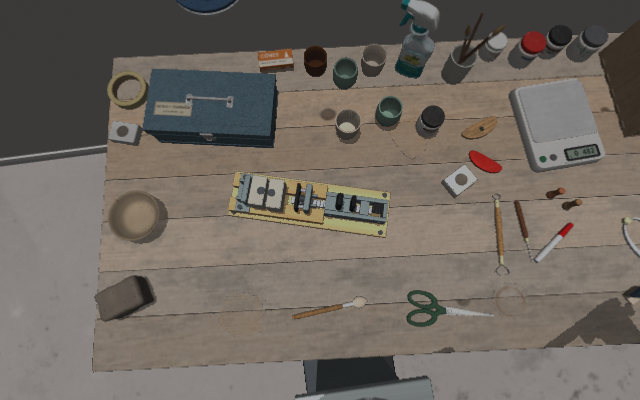

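The scene view shows the clamp, with its handle end (tab, trigger, post) to the right at about (375,195). In the top view the board runs from (233,190) to (388,215). I'll zoom in to measure it.

```bash
python3 - <<'E'
import cv2
a=cv2.imread("pics/top0.png")[160:250,220:400]
cv2.imwrite("pics/topz.png",cv2.resize(a,None,fx=4.4,fy=4.4,interpolation=cv2.INTER_CUBIC))
a=cv2.imread("pics/scene0.png")[160:290,210:420]
cv2.imwrite("pics/scenez.png",cv2.resize(a,None,fx=3.8,fy=3.8,interpolation=cv2.INTER_CUBIC))
E
```

```text
(no output)
```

View pics/topz.png

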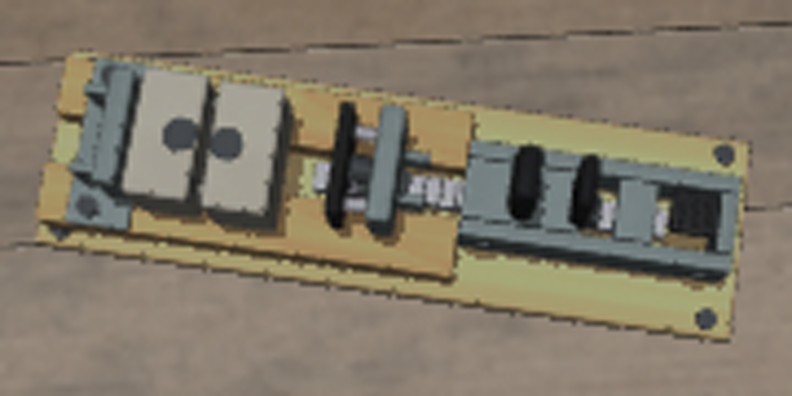

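View pics/scenez.png

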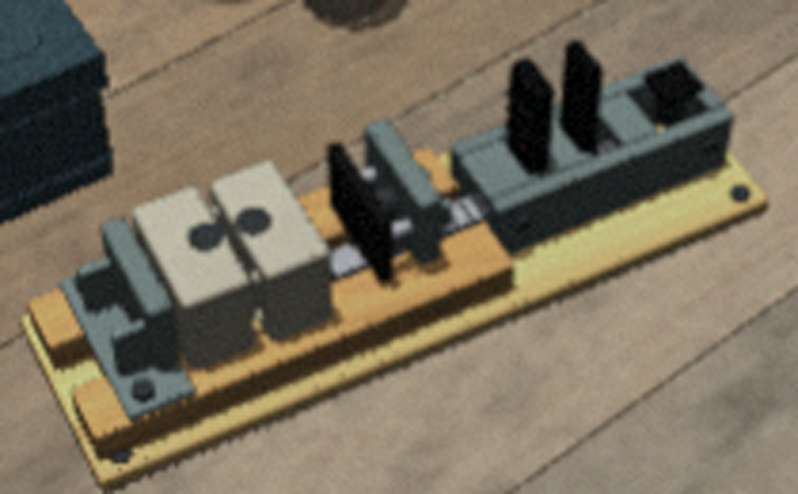

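```bash
cat > h.py <<'E'
import numpy as np,cv2
from scipy.spatial.transform import Rotation as R
from scipy.optimize import least_squares
def q2R(q): return R.from_quat([q[1],q[2],q[3],q[0]]).as_matrix()
def proj(m,P):
    P=np.atleast_2d(P); Rc=q2R(m["attitude"])@np.diag([1,-1,-1]); 
    rv=cv2.Rodrigues(Rc.T)[0]; t=-Rc.T@m["origin"]
    return cv2.projectPoints(P.astype(float),rv,t,m["intrinsics"],m["D"])[0][:,0]
def c2w(p,P):
    P=np.atleast_2d(P); c,s=np.cos(p[2]),np.sin(p[2])
    return np.c_[p[0]+c*P[:,0]-s*P[:,1],p[1]+s*P[:,0]+c*P[:,1],P[:,2]]
E
python3 - <<'E'
from h import *
from cell import arm
o={"top":[((472,142),(27,-35,55)),((740,178),(27,-185,55)),((728,268),(-27,-185,55)),((460,235),(-27,-35,55)),((695,212),(0,-160,70)),((527,150),(0,-68,117)) ,((590,160),(0,-99,117))],
"scene":[((731,118),(-27,-185,55)),((695,62),(27,-185,55)),((500,205),(-27,-35,55)),((453,150),(27,-35,55)),((673,77),(0,-160,70)),((531,71),(0,-68,117)),((588,53),(0,-99,117))]}
sc={"top":(4.4,220,160),"scene":(3.8,210,160)}
obs=[]
for n in o:
    m=arm.camera_model(n);s,u,v=sc[n]
    obs.append((m,np.array([[a[0]/s+u,a[1]/s+v] for a,_ in o[n]]),np.array([b for _,b in o[n]])/1e3))
# sign of x unknown: right-handed z-up y to anvil fixes it; try
def f(p): return np.concatenate([(proj(m,c2w(p,P))-uv).ravel() for m,uv,P in obs])
best=min((least_squares(f,[0.4,0.05,y],loss="soft_l1") for y in (0,1.5,-1.5,3)),key=lambda r:r.cost)
print(best.x,best.cost);print(f(best.x).reshape(-1,2).round(1))
E
```

```text
[0.59476396 0.05721366 5.99600029] 17.96868233517457
[[-0.4 -1. ]
 [ 0.4 -0.2]
 [ 0.6  1.3]
 [-1.  -0.4]
 [-0.1  0.3]
 [ 0.3  4.6]
 [-0.3  4.3]
 [ 1.6 -1.3]
 [-3.  -2.9]
 [-0.4  0.8]
 [-0.9 -2.6]
 [ 0.5  0.1]
 [ 0.7  0.1]
 [-0.7 -0.3]]
```

```bash
python3 - <<'E'
from h import *
from cell import arm
o={"top":[((472,142),(27,-35,55)),((740,178),(27,-185,55)),((728,268),(-27,-185,55)),((460,235),(-27,-35,55)),((695,212),(0,-160,70)),((527,173),(0,-68,117)) ,((590,183),(0,-99,117))],
"scene":[((731,118),(-27,-185,55)),((500,205),(-27,-35,55)),((673,77),(0,-160,70)),((531,71),(0,-68,117)),((588,53),(0,-99,117))]}
sc={"top":(4.4,220,160),"scene":(3.8,210,160)}
obs=[]
for n in o:
    m=arm.camera_model(n);s,u,v=sc[n]
    obs.append((m,np.array([[a[0]/s+u,a[1]/s+v] for a,_ in o[n]]),np.array([b for _,b in o[n]])/1e3))
def f(p): return np.concatenate([(proj(m,c2w(p,P))-uv).ravel() for m,uv,P in obs])
b=least_squares(f,[0.59,0.057,-.287],loss="soft_l1")
print(b.x,b.cost);print(f(b.x).reshape(-1,2).round(1))
print(c2w(b.x,np.array([[0,-160,70],[0,-104,95],[0,-61,95],[0,-82,117],[0,138,65]])/1e3))
# overlays
for n in o:
    s,u,v=sc[n];im=cv2.imread(f"pics/{n}z.png");m=arm.camera_model(n)
    def box(x,y0,y1,z0,z1):
        c=np.array([(a*x,yy,z) for z in(z0,z1) for a,yy in((-1,y0),(1,y0),(1,y1),(-1,y1))])/1e3
        q=((proj(m,c2w(b.x,c))-[u,v])*s).astype(int)
        for i,j in((0,1),(1,2),(2,3),(3,0),(4,5),(5,6),(6,7),(7,4),(0,4),(1,5),(2,6),(3,7)): cv2.line(im,tuple(map(int,q[i])),tuple(map(int,q[j])),(0,0,255),1)
    box(27,-185,-35,0,55);box(14,-104,-94,55,117);box(15,-75,-61,55,117);box(12,-173,-147,55,70);box(32,138,154,34,90);box(31,28,36,40,88)
    cv2.imwrite(f"pics/{n}ov.png",im)
E
```

```text
[ 0.59357035  0.05773277 -0.2775627 ] 4.719340303020013
[[-0.7 -0.7]
 [ 0.2 -0.5]
 [ 0.6  1.1]
 [-1.   0. ]
 [-0.2  0.2]
 [ 0.2 -0.3]
 [-0.4 -0.7]
 [ 1.5 -1.5]
 [-0.2  1.1]
 [ 0.4  0. ]
 [ 0.8  0.3]
 [-0.7 -0.2]]
[[ 0.54972836 -0.09614341  0.07      ]
 [ 0.56507306 -0.04228674  0.095     ]
 [ 0.57685559 -0.00093252  0.095     ]
 [ 0.57110133 -0.02112877  0.117     ]
 [ 0.63138407  0.19045098  0.065     ]]
```

View pics/topov.png

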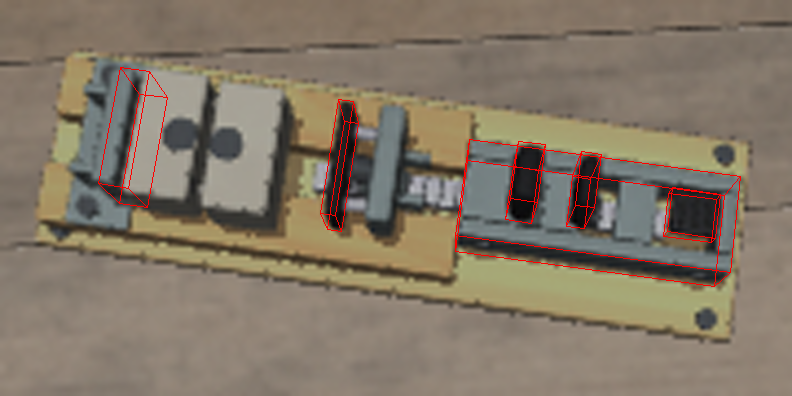

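View pics/sceneov.png

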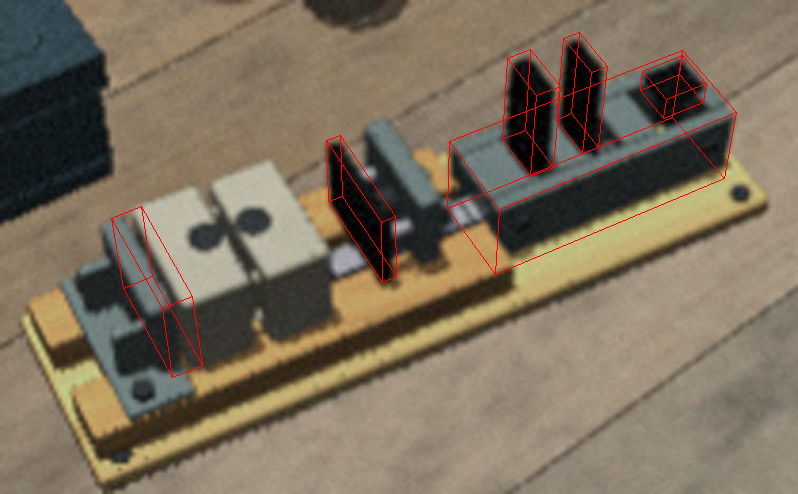

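```bash
cat >> h.py <<'E'
PC=np.array([0.59357,0.05773,-0.27756])
def rel(s,P,yaw_tool=None,flip=1):
    """row (cm, rad) from state s to world P, tool y down, tool z along flip*clamp y"""
    T=q2R(s["tool_rot"])
    zc=flip*np.array([-np.sin(PC[2]),np.cos(PC[2]),0]); y=np.array([0,0,-1.]); x=np.cross(y,zc)
    G=np.c_[x,y,zc]
    return np.r_[T.T@(P-s["position"])*100,R.from_matrix(T.T@G).as_rotvec()].round(3)
E
python3 - <<'E'
from h import *
from cell import arm
s=arm.sense();T=q2R(s["tool_rot"]);print(T.round(3),s["t"])
P=c2w(PC,[0,-.124,.15])[0];print(P)
for f in(1,-1): print(rel(s,P,flip=f))
E
```

```text
[[ 0.376 -0.     0.926]
 [-0.926  0.001  0.376]
 [-0.001 -1.    -0.   ]] 0.15
[ 0.55959278 -0.06152413  0.15      ]
[-3.5697e+01  8.1090e+00  4.9533e+01 -0.0000e+00 -9.0700e-01 -1.0000e-03]
[-3.5697e+01  8.1090e+00  4.9533e+01  1.0000e-03  2.2340e+00 -1.0000e-03]
```

View pics/wrist0.png

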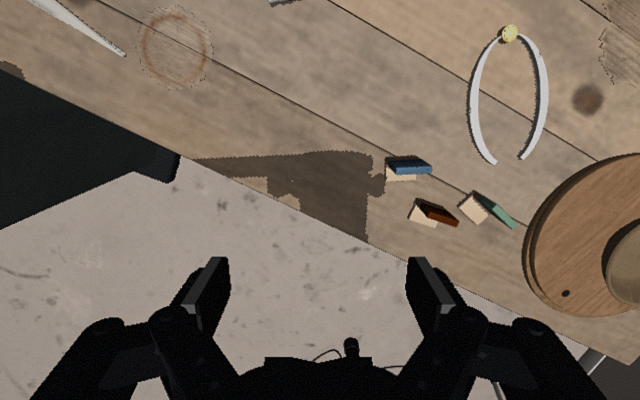

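>>> play_rows --pt "-35.7 0 49.5 0 -0.907 0" --pt "-35.7 0 49.5 0 -0.907 0" --pt "-35.7 0 49.5 0 -0.907 0" --pt "-35.7 0 49.5 0 -0.907 0" --pt "-35.7 0 49.5 0 -0.907 0" --pt "-35.7 0 49.5 0 -0.907 0" --pt "-35.7 0 49.5 0 -0.907 0" --pt "-35.7 0 49.5 0 -0.907 0" --pt "-35.7 0 49.5 0 -0.907 0" --pt "-35.7 0 49.5 0 -0.907 0" --grip 1 --newtons 40

```text
t: 1.15
position: [0.5013, -0.1534, 0.2311]
tool_rot: [0.701, -0.7, 0.098, -0.098]
force: [0.5, -0.5, 0.4]
finger_gap: -0.0
```

```bash
python3 - <<'E'
from h import *
from cell import arm
s=arm.sense();print(s["t"],s["position"],s["force"],s["qpos"],s["finger_gap"])
print(rel(s,c2w(PC,[0,-.124,.15])[0]))
E
```

```text
1.15 [ 0.50131029 -0.15341409  0.23114322] [ 0.52430377 -0.46333664  0.3775218 ] [-3.00336682e-01  1.96823579e-01  1.84704203e+00  8.57769449e-04
  1.09830422e+00 -2.27133489e-02] -0.0004921585076217285
[ 3.0870e+00  8.1210e+00  1.0429e+01 -1.0000e-03 -0.0000e+00 -1.0000e-03]
```

>>> play_rows --pt "3.09 2 10.43 0 0 0" --pt "3.09 4 10.43 0 0 0" --pt "3.09 6 10.43 0 0 0" --pt "3.09 8.1 10.43 0 0 0" --pt "3.09 8.1 10.43 0 0 0" --pt "3.09 8.1 10.43 0 0 0"

```text
t: 1.75
position: [0.5594, -0.0617, 0.1503]
tool_rot: [0.701, -0.7, 0.098, -0.097]
force: [0.1, -0.3, -0.5]
finger_gap: -0.002
```

```bash
cat >> h.py <<'E'
BOX=[(27,-185,-35,0,55),(14,-104,-94,55,117),(15,-75,-61,55,117),(12,-173,-147,55,70),(31,28,36,40,88)]
def snap(arm,n,name,ov=True):
    m=arm.camera_model(n);im=arm.grab_frame(n)[:,:,::-1].copy()
    cv2.imwrite(f"pics/{name}.png",im)
    if ov:
        for x,y0,y1,z0,z1 in BOX:
            c=np.array([(a*x,yy,z) for z in(z0,z1) for a,yy in((-1,y0),(1,y0),(1,y1),(-1,y1))])/1e3
            q=proj(m,c2w(PC,c)).round().astype(int)
            if abs(q).max()>3000: continue
            for i,j in((0,1),(1,2),(2,3),(3,0),(4,5),(5,6),(6,7),(7,4),(0,4),(1,5),(2,6),(3,7)): cv2.line(im,tuple(map(int,q[i])),tuple(map(int,q[j])),(0,0,255),1)
        cv2.imwrite(f"pics/{name}_ov.png",im)
E
python3 - <<'E'
from h import *
from cell import arm
s=arm.sense();print(s["t"],s["position"],s["force"],s["finger_gap"])
print(rel(s,c2w(PC,[0,-.124,.15])[0]))
snap(arm,"wrist","w1");snap(arm,"scene","s1")
E
```

```text
1.75 [ 0.55938787 -0.06165149  0.15031936] [ 0.14212686 -0.30430766 -0.47301082] -0.0022010734163855497
[ 0.016  0.032  0.018 -0.001 -0.    -0.001]
```

View pics/w1_ov.png

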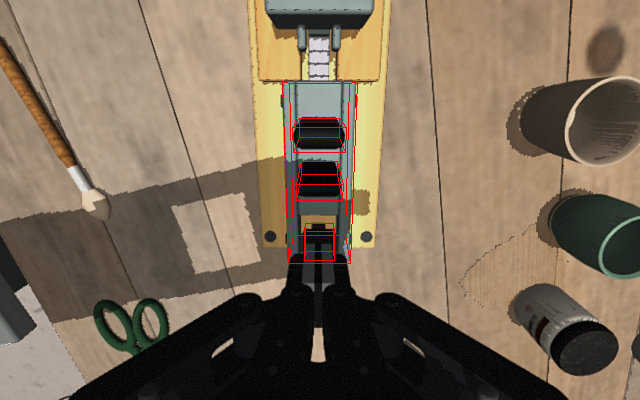

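View pics/w1.png

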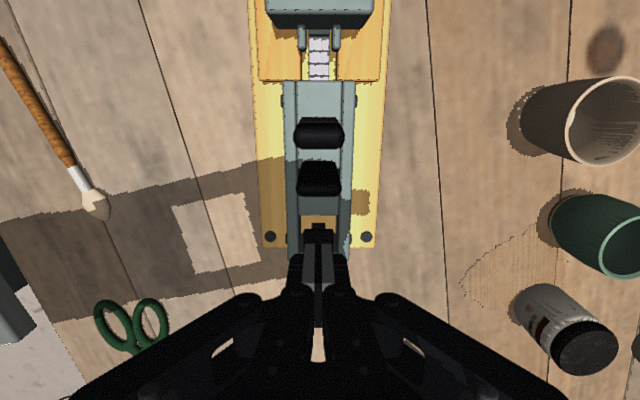

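View pics/s1.png

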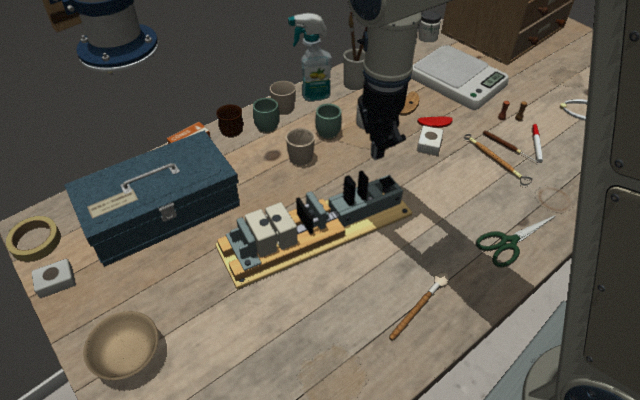

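The wrist view matches the model overlay: post at (318,133), trigger at (318,180), and fingers just behind the trigger. The scene camera has an unobstructed view of the pad and mould. Next I descend behind the trigger.

>>> play_rows --pt "0 2 0 0 0 0" --pt "0 4 0 0 0 0" --pt "0 6 0 0 0 0" --pt "0 6.3 0 0 0 0" --pt "0 6.3 0.3 0 0 0" --pt "0 6.3 0.5 0 0 0" --pt "0 6.3 0.5 0 0 0"

```text
t: 2.55
position: [0.5627, -0.0571, 0.0899]
tool_rot: [0.701, -0.7, 0.097, -0.099]
force: [-0.8, -0.8, 0.2]
finger_gap: 0.003
```

```bash
cat >> h.py <<'E'
def cy(P): # clamp coords mm
    d=np.array(P)-[PC[0],PC[1],0];c,s=np.cos(PC[2]),np.sin(PC[2]);return np.array([c*d[0]+s*d[1],-s*d[0]+c*d[1],d[2]])*1e3
def st(arm):
    s=arm.sense();f=s["force"];c,q=np.cos(PC[2]),np.sin(PC[2])
    print("t",round(s["t"],2),"clamp",cy(s["position"]).round(1),"Fy",round(-(-q*f[0]+c*f[1]),2),"Fz",round(f[2],2));return s
E
python3 - <<'E'
from h import *
from cell import arm
st(arm)
E
```

```text
t 2.55 clamp [   1.8 -118.9   89.9] Fy 1.02 Fz 0.18
```

>>> play_rows --pt "-0.15 0 0.2 0 0 0" --pt "-0.15 0 0.4 0 0 0" --pt "-0.15 0 0.6 0 0 0" --pt "-0.15 0 0.8 0 0 0" --pt "-0.15 0 1.0 0 0 0" --pt "-0.15 0 1.0 0 0 0"

```text
t: 3.15
position: [0.5641, -0.0474, 0.09]
tool_rot: [0.7, -0.7, 0.097, -0.099]
force: [-1.2, -5.7, 3.4]
finger_gap: 0.002
```

```bash
python3 - <<'E'
from h import *
from cell import arm
st(arm)
snap(arm,"wrist","w2");snap(arm,"scene","s2");st(arm)
E
```

```text
t 3.15 clamp [   0.5 -109.2   90. ] Fy 5.86 Fz 3.41
t 3.25 clamp [   0.4 -109.2   90. ] Fy 5.05 Fz 3.54
```

View pics/w2.png

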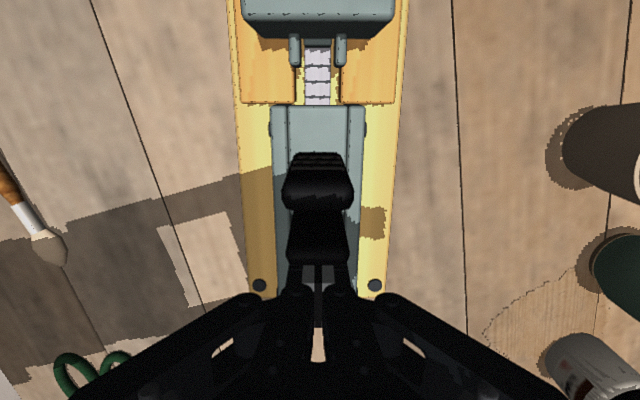

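>>> play_rows --pt "0 0 0.2 0 0 0" --pt "0 0 0.4 0 0 0" --pt "0 0 0.4 0 0 0"

```text
t: 3.55
position: [0.565, -0.0442, 0.0901]
tool_rot: [-0.7, 0.7, -0.097, 0.099]
force: [-2.3, -5.1, 3.9]
finger_gap: 0.002
```

>>> play_rows --pt "0 0 0.2 0 0 0" --pt "0 0 0.4 0 0 0" --pt "0 0 0.4 0 0 0"

```text
t: 3.85
position: [0.566, -0.041, 0.0901]
tool_rot: [-0.7, 0.701, -0.097, 0.099]
force: [-1.0, -7.2, 3.4]
finger_gap: 0.001
```

```bash
python3 - <<'E'
from h import *
from cell import arm
st(arm)
snap(arm,"scene","s3");st(arm)
im=cv2.imread("pics/s3.png")[160:290,210:420]
cv2.imwrite("pics/s3z.png",cv2.resize(im,None,fx=3.8,fy=3.8,interpolation=cv2.INTER_CUBIC))
E
```

```text
t 3.85 clamp [   0.5 -102.5   90.1] Fy 7.16 Fz 3.4
t 3.9 clamp [   0.5 -102.5   90.1] Fy 7.2 Fz 3.53
```

View pics/s3z.png

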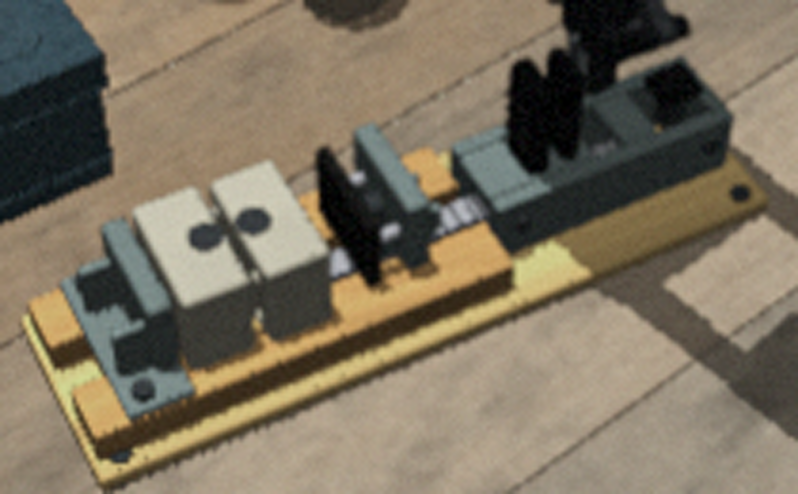

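>>> play_rows --pt "0 0 0.2 0 0 0" --pt "0 0 0.4 0 0 0" --pt "0 0 0.6 0 0 0" --pt "0 0 0.6 0 0 0"

```text
t: 4.3
position: [0.5674, -0.0359, 0.0901]
tool_rot: [-0.699, 0.701, -0.097, 0.099]
force: [-0.7, -6.5, 2.7]
finger_gap: -0.001
```

```bash
python3 - <<'E'
from h import *
from cell import arm
st(arm)
E
```

```text
t 4.3 clamp [  0.5 -97.2  90.1] Fy 6.44 Fz 2.66
```

>>> play_rows --pt "0 0 0.15 0 0 0" --pt "0 0 0.3 0 0 0" --pt "0 0 0.3 0 0 0"

```text
t: 4.6
position: [0.5679, -0.034, 0.0901]
tool_rot: [-0.699, 0.702, -0.097, 0.099]
force: [-2.3, -8.6, 4.0]
finger_gap: 0.001
```

```bash
python3 - <<'E'
from h import *
from cell import arm
st(arm)
snap(arm,"scene","s4")
E
```

```text
t 4.6 clamp [  0.5 -95.3  90.1] Fy 8.94 Fz 3.97
```

>>> play_rows --pt "0 0 -0.8 0 0 0" --pt "0 0 -1.6 0 0 0" --pt "0 0 -2.1 0 0 0" --pt "0 0 -2.1 0 0 0" --pt "0 0 -2.1 0 0 0"

```text
t: 5.15
position: [0.5622, -0.0542, 0.0901]
tool_rot: [-0.699, 0.702, -0.097, 0.099]
force: [-0.2, 0.1, 0.4]
finger_gap: -0.002
```

```bash
python3 - <<'E'
from h import *
from cell import arm
st(arm)
snap(arm,"scene","s5");
a=[cv2.imread(f"pics/{n}.png")[160:290,210:420] for n in("s4","s5")]
cv2.imwrite("pics/s45z.png",cv2.resize(np.vstack(a),None,fx=2.3,fy=2.3,interpolation=cv2.INTER_CUBIC))
E
```

```text
t 5.15 clamp [   0.5 -116.3   90.1] Fy -0.01 Fz 0.42
```

View pics/s45z.png

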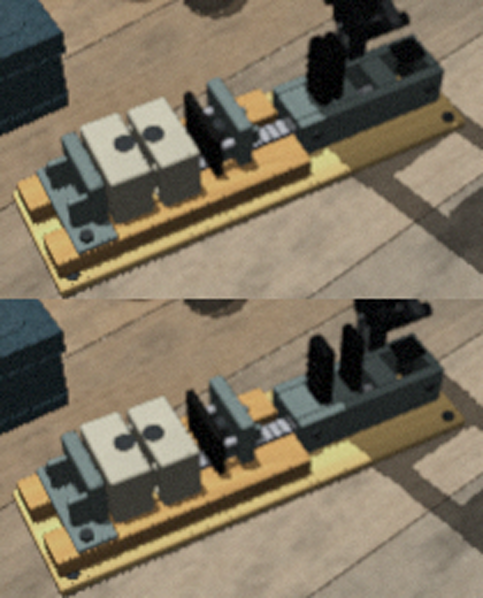

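```bash
cat >> h.py <<'E'
def rect(arm,n,name,z=.09,img=None):
    m=arm.camera_model(n);im=arm.grab_frame(n)[:,:,::-1] if img is None else img
    xs=np.arange(-45,46,.25);ys=np.arange(-20,170,.25)
    X,Y=np.meshgrid(xs,ys,indexing="ij")
    P=np.c_[X.ravel(),Y.ravel(),np.full(X.size,z*1e3)]/1e3
    uv=proj(m,c2w(PC,P)).astype(np.float32).reshape(X.shape+(2,))
    out=cv2.remap(np.ascontiguousarray(im),uv[...,0],uv[...,1],cv2.INTER_CUBIC)
    g=out.copy()
    for y in range(0,170,10): 
        cv2.line(g,((y+20)*4,0),((y+20)*4,8 if y%50 else 20),(0,0,255),1)
    cv2.imwrite(f"pics/{name}.png",g); return out
E
python3 - <<'E'
from h import *
from cell import arm
a=[rect(arm,"scene",f"r{k}",img=cv2.imread(f"pics/{k}.png")) for k in("scene0","s5")]
t=[rect(arm,"top","rt",img=cv2.imread("pics/top0.png")),rect(arm,"top","rt5")]
g=np.vstack([cv2.imread("pics/r%s.png"%k)[40:320] for k in("scene0","s5")]);
cv2.imwrite("pics/ra.png",g)
g=np.vstack([cv2.imread("pics/%s.png"%k)[40:320] for k in("rt","rt5")]);cv2.imwrite("pics/rb.png",g)
E
```

```text
(no output)
```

View pics/ra.png

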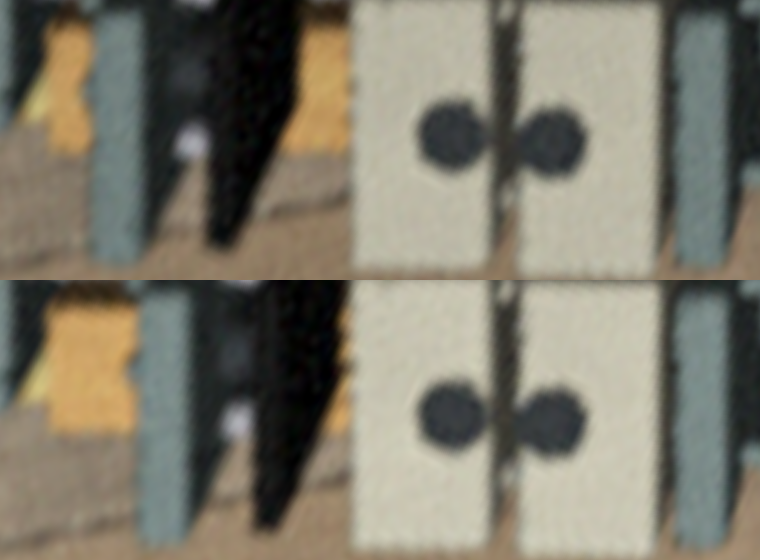

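View pics/rb.png

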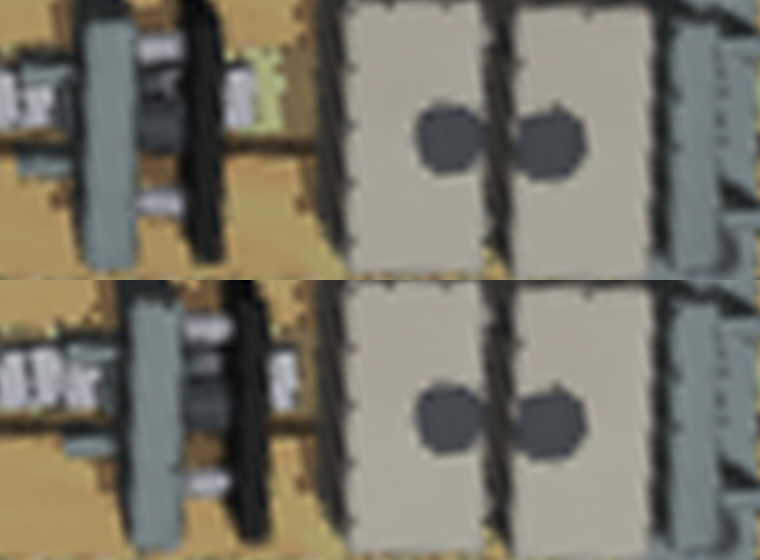

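In the rectified top view the jaw has walked 12 mm. The mould gap is about 7 mm and the gap to the anvil about 5 mm, so the mould should close at roughly 40 mm of jaw travel. Two more full strokes are safe.

>>> play_rows --pt "0 0 0.4 0 0 0" --pt "0 0 0.8 0 0 0" --pt "0 0 1.2 0 0 0" --pt "0 0 1.6 0 0 0" --pt "0 0 2.0 0 0 0" --pt "0 0 2.1 0 0 0" --pt "0 0 2.1 0 0 0" --pt "0 0 1.2 0 0 0" --pt "0 0 0 0 0 0" --pt "0 0 0 0 0 0"

```text
t: 6.25
position: [0.5618, -0.0551, 0.0901]
tool_rot: [-0.699, 0.702, -0.097, 0.099]
force: [0.7, 0.3, -1.3]
finger_gap: -0.002
```

```bash
python3 - <<'E'
from h import *
from cell import arm
st(arm);rect(arm,"top","rt6")
E
```

```text
t 6.25 clamp [   0.3 -117.2   90.1] Fy -0.47 Fz -1.26
```

View pics/rt6.png

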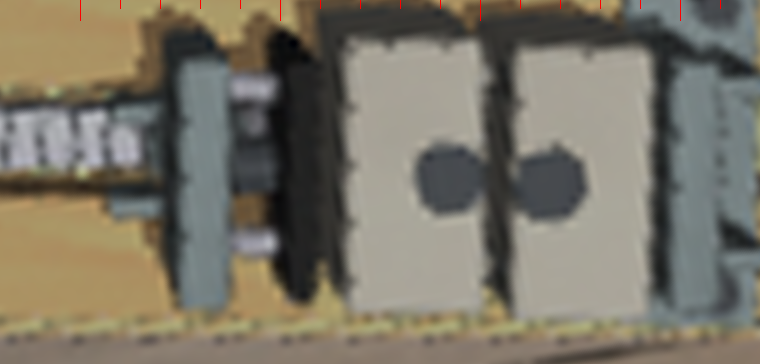

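Jaw is now at 24 mm, with the pad about 6 mm short of the mould. A third full stroke ends before the mould closes.

>>> play_rows --pt "0 0 0.4 0 0 0" --pt "0 0 0.7 0 0 0" --pt "0 0 1.0 0 0 0" --pt "0 0 1.2 0 0 0" --pt "0 0 1.4 0 0 0" --pt "0 0 1.6 0 0 0" --pt "0 0 1.8 0 0 0" --pt "0 0 2.0 0 0 0" --pt "0 0 2.15 0 0 0" --pt "0 0 2.15 0 0 0"

```text
t: 7.3
position: [0.5677, -0.035, 0.0902]
tool_rot: [-0.698, 0.703, -0.097, 0.098]
force: [-3.1, -11.7, 2.3]
finger_gap: 0.001
```

```bash
python3 - <<'E'
from h import *
from cell import arm
st(arm);rect(arm,"top","rt7");st(arm)
E
```

```text
t 7.3 clamp [  0.5 -96.2  90.2] Fy 12.15 Fz 2.28
t 7.35 clamp [  0.6 -96.2  90.2] Fy 11.41 Fz 1.81
```

View pics/rt7.png

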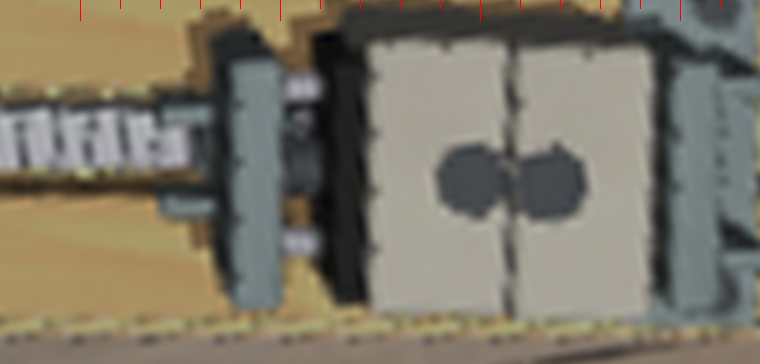

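>>> play_rows --pt "0 0 -1.0 0 0 0" --pt "0 0 -2.1 0 0 0" --pt "0 0 -2.1 0 0 0"

```text
t: 7.65
position: [0.5616, -0.0561, 0.0902]
tool_rot: [-0.698, 0.702, -0.097, 0.099]
force: [0.9, -0.3, -0.4]
finger_gap: -0.002
```

```bash
python3 - <<'E'
from h import *
from cell import arm
st(arm);rect(arm,"top","rt8");rect(arm,"scene","rs8")
E
```

```text
t 7.65 clamp [   0.4 -118.2   90.2] Fy 0.06 Fz -0.44
```

View pics/rt8.png

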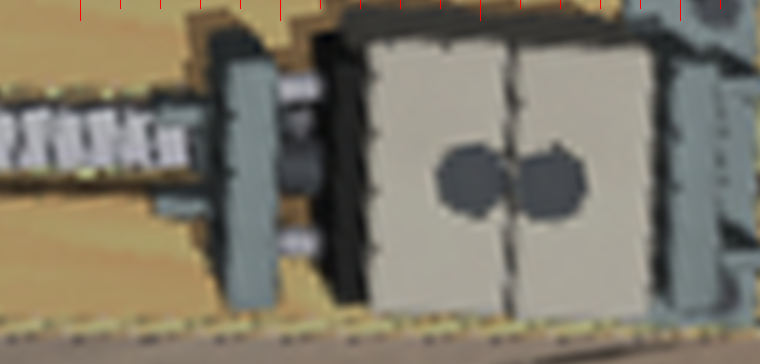

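>>> play_rows --pt "0 0 0.4 0 0 0" --pt "0 0 0.7 0 0 0" --pt "0 0 0.9 0 0 0" --pt "0 0 1.1 0 0 0" --pt "0 0 1.3 0 0 0" --pt "0 0 1.3 0 0 0"

```text
t: 8.35
position: [0.5653, -0.0435, 0.0902]
tool_rot: [-0.698, 0.703, -0.097, 0.098]
force: [-2.7, -8.7, 1.5]
finger_gap: 0.003
```

```bash
python3 - <<'E'
from h import *
from cell import arm
st(arm);rect(arm,"top","rt9");st(arm)
E
```

```text
t 8.35 clamp [   0.6 -105.1   90.2] Fy 9.13 Fz 1.49
t 8.4 clamp [   0.6 -105.2   90.3] Fy 9.38 Fz 1.51
```

View pics/rt9.png

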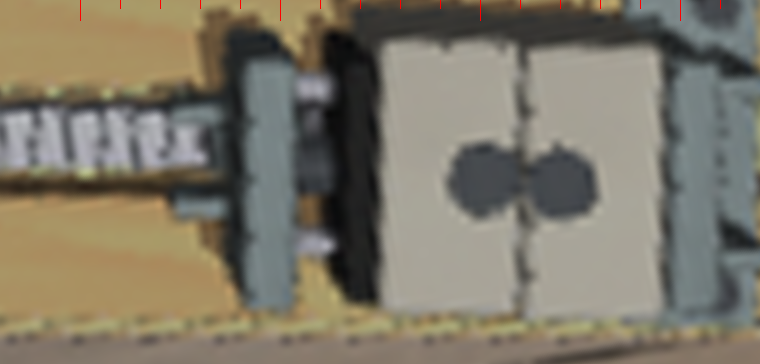

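Jaw is at about 40.5 mm. The halves are together (pixel column ~520) and almost against the anvil. I'll continue in small steps, checking force each time.

>>> play_rows --pt "0 0 0.15 0 0 0" --pt "0 0 0.3 0 0 0" --pt "0 0 0.45 0 0 0" --pt "0 0 0.45 0 0 0"

```text
t: 8.8
position: [0.5662, -0.0405, 0.0903]
tool_rot: [-0.697, 0.704, -0.097, 0.098]
force: [-3.1, -12.6, 1.8]
finger_gap: 0.0
```

```bash
python3 - <<'E'
from h import *
from cell import arm
st(arm);rect(arm,"top","rt10");st(arm)
E
```

```text
t 8.8 clamp [   0.6 -101.9   90.3] Fy 12.94 Fz 1.79
t 8.85 clamp [   0.6 -102.    90.3] Fy 12.13 Fz 2.36
```

View pics/rt10.png

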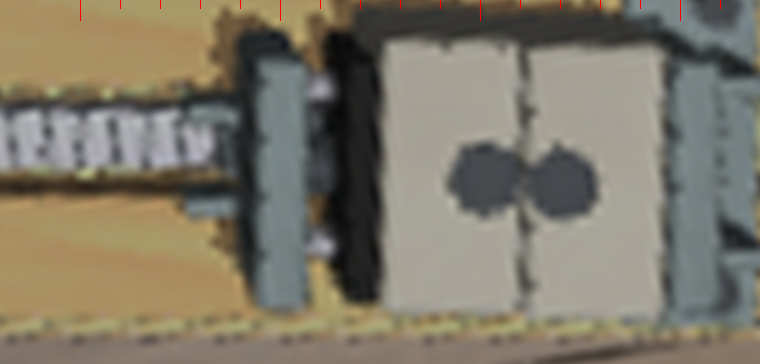

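>>> play_rows --pt "0 0 0.2 0 0 0" --pt "0 0 0.4 0 0 0" --pt "0 0 0.5 0 0 0" --pt "0 0 0.5 0 0 0"

```text
t: 9.25
position: [0.5669, -0.038, 0.0903]
tool_rot: [-0.695, 0.706, -0.097, 0.097]
force: [-4.1, -17.7, 3.8]
finger_gap: 0.005
```

```bash
python3 - <<'E'
from h import *
from cell import arm
st(arm);rect(arm,"top","rt11");st(arm)
E
```

```text
t 9.25 clamp [  0.6 -99.4  90.3] Fy 18.12 Fz 3.76
t 9.3 clamp [  0.6 -99.4  90.3] Fy 17.4 Fz 3.54
```

View pics/rt11.png

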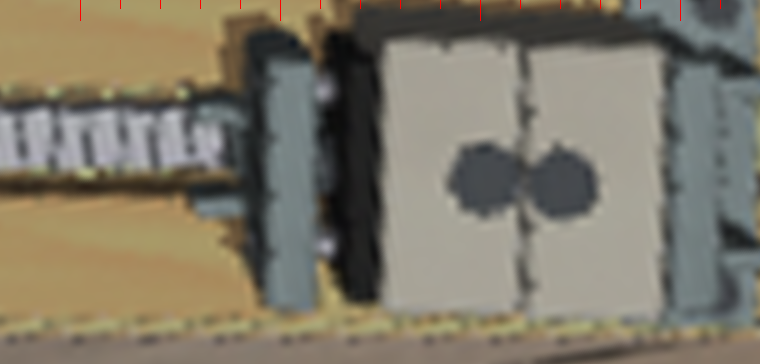

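>>> play_rows --pt "0 0 0.15 0 0 0" --pt "0 0 0.3 0 0 0" --pt "0 0 0.3 0 0 0"

```text
t: 9.6
position: [0.5671, -0.0374, 0.0904]
tool_rot: [-0.694, 0.707, -0.096, 0.096]
force: [-4.0, -18.5, 3.9]
finger_gap: 0.002
```

```bash
python3 - <<'E'
from h import *
from cell import arm
st(arm);rect(arm,"top","rt12");st(arm)
E
```

```text
t 9.6 clamp [  0.6 -98.8  90.4] Fy 18.9 Fz 3.9
t 9.65 clamp [  0.6 -98.8  90.4] Fy 19.68 Fz 3.86
```

View pics/rt12.png

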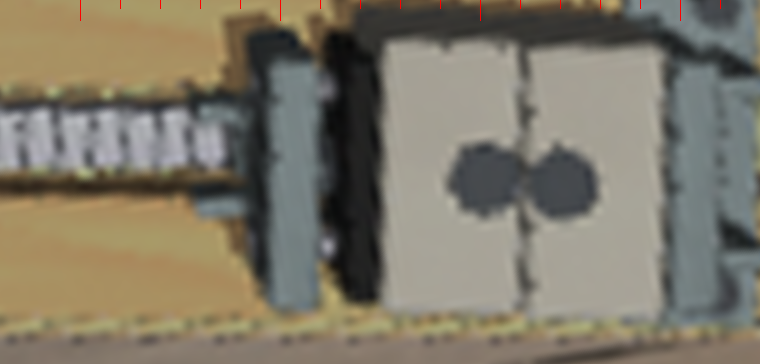

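>>> play_rows --pt "0 0 0.2 0 0 0" --pt "0 0 0.4 0 0 0" --pt "0 0 0.45 0 0 0" --pt "0 0 0.45 0 0 0"

```text
t: 10.05
position: [0.5676, -0.0356, 0.0904]
tool_rot: [-0.692, 0.709, -0.096, 0.095]
force: [-3.3, -19.2, 4.4]
finger_gap: 0.001
```

```bash
python3 - <<'E'
from h import *
from cell import arm
st(arm);rect(arm,"top","rt13");st(arm)
E
```

```text
t 10.05 clamp [  0.6 -96.9  90.4] Fy 19.39 Fz 4.44
t 10.1 clamp [  0.6 -96.9  90.4] Fy 18.45 Fz 2.83
```

View pics/rt13.png

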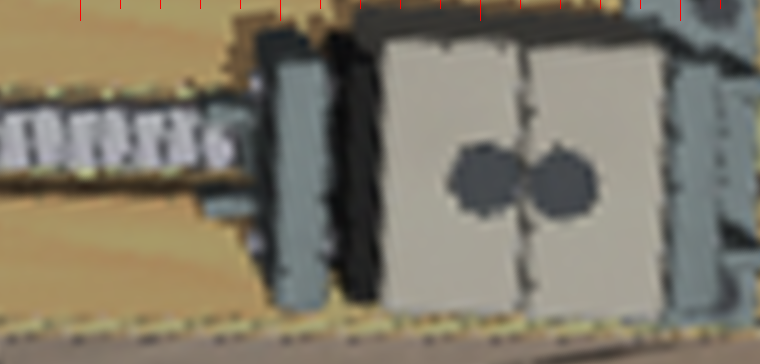

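Jaw is at about 48.3 mm with the pad pushed in about 9 mm (≈12 N). The force dropped slightly, as if the ratchet clicked. Letting go now.

>>> play_rows --pt "0 0 -0.8 0 0 0" --pt "0 0 -1.6 0 0 0" --pt "0 0 -2.1 0 0 0" --pt "0 0 -2.1 0 0 0" --pt "0 0 -2.1 0 0 0"

```text
t: 10.6
position: [0.5621, -0.0556, 0.0909]
tool_rot: [-0.693, 0.708, -0.096, 0.095]
force: [-0.4, -0.4, -0.7]
finger_gap: 0.0
```

```bash
python3 - <<'E'
from h import *
from cell import arm
s=st(arm);rect(arm,"top","rt14");rect(arm,"scene","rs14");snap(arm,"scene","s14",False)
print(rel(s,c2w(PC,[0,-.122,.13])[0]))
im=cv2.imread("pics/s14.png")[160:290,210:420]
cv2.imwrite("pics/s14z.png",cv2.resize(im,None,fx=3,fy=3,interpolation=cv2.INTER_CUBIC))
E
```

```text
t 10.6 clamp [   0.8 -117.7   90.9] Fy 0.49 Fz -0.68
[-7.500e-02 -3.897e+00 -5.210e-01  2.200e-02  6.000e-03  2.000e-03]
```

View pics/rt14.png

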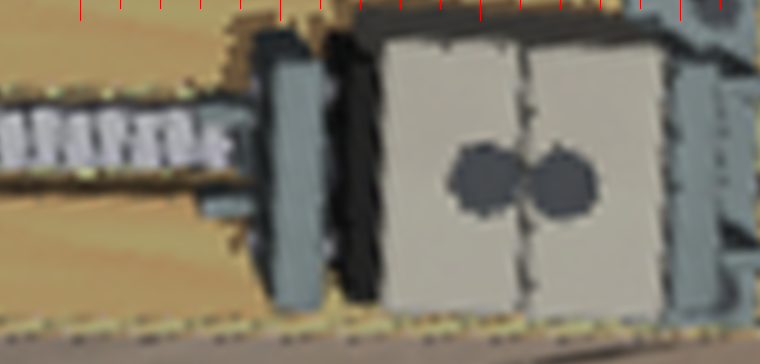

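View pics/rs14.png

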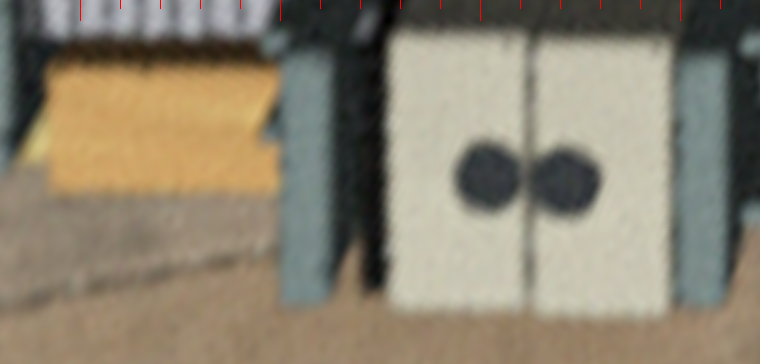

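View pics/s14z.png

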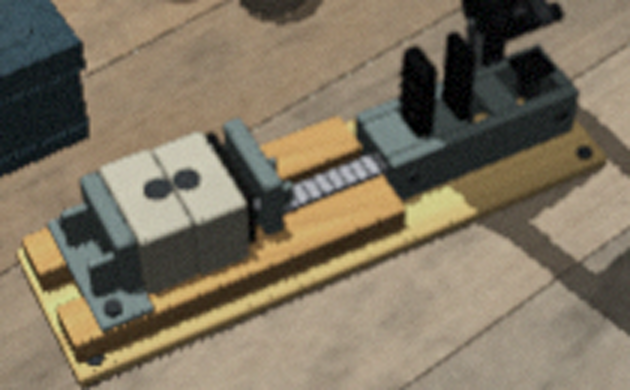

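The ratchet holds the jaw at 47.7 mm (324 px edge against 135 at the start). The pad is pushed in about 8 mm (≈10 N), the mould is closed against the anvil and the trigger is out. I'll rise, move over the tab, and let the hold time pass.

>>> play_rows --pt "-0.1 -1.5 0 0 0 0" --pt "-0.1 -3 0 0.02 0.006 0" --pt "-0.1 -3.9 -0.6 0.022 0.006 0.002" --pt "-0.1 -3.9 -2.5 0.022 0.006 0.002" --pt "-0.1 -3.9 -4.3 0.022 0.006 0.002" --pt "-0.1 -3.9 -4.3 0.022 0.006 0.002" --pt "-0.1 -3.9 -4.3 0.022 0.006 0.002" --pt "-0.1 -3.9 -4.3 0.022 0.006 0.002" --pt "-0.1 -3.9 -4.3 0.022 0.006 0.002" --pt "-0.1 -3.9 -4.3 0.022 0.006 0.002"

```text
t: 11.75
position: [0.5499, -0.0953, 0.1308]
tool_rot: [-0.7, 0.701, -0.098, 0.097]
force: [0.4, 0.7, -0.2]
finger_gap: 0.003
```

```bash
python3 - <<'E'
from h import *
from cell import arm
s=st(arm);rect(arm,"top","rt15")
print(rel(s,c2w(PC,[0,-.160,.080])[0]))
E
```

```text
t 11.75 clamp [-1.000e-01 -1.591e+02  1.308e+02] Fy -0.76 Fz -0.23
[ 7.000e-03  5.085e+00 -8.400e-02  1.000e-03  1.000e-03 -0.000e+00]
```

View pics/rt15.png

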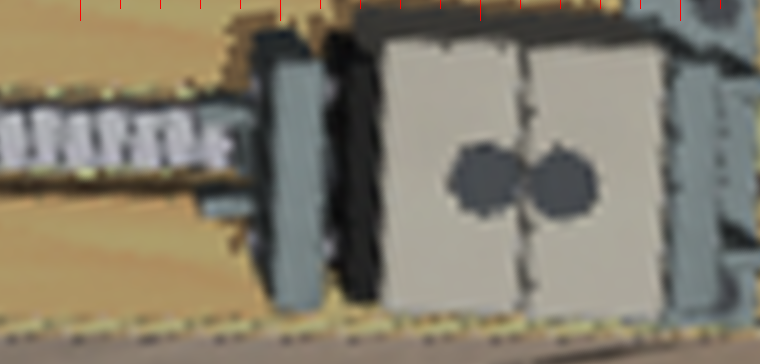

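The hold is steady. I'll descend over the tab slowly, which adds another second of hold.

>>> play_rows --pt "0 0 -0.1 0 0 0" --pt "0 0 -0.1 0 0 0" --pt "0 0 -0.1 0 0 0" --pt "0 0 -0.1 0 0 0" --pt "0 0 -0.1 0 0 0" --pt "0 1.5 -0.1 0 0 0" --pt "0 3 -0.1 0 0 0" --pt "0 4.5 -0.1 0 0 0" --pt "0 5.1 -0.1 0 0 0" --pt "0 5.1 -0.1 0 0 0"

```text
t: 12.8
position: [0.549, -0.0963, 0.0791]
tool_rot: [-0.7, 0.701, -0.098, 0.097]
force: [-0.2, -0.2, -0.2]
finger_gap: -0.0
```

```bash
python3 - <<'E'
from h import *
from cell import arm
s=st(arm);snap(arm,"scene","s16",False)
im=cv2.imread("pics/s16.png")[130:290,210:420]
cv2.imwrite("pics/s16z.png",cv2.resize(im,None,fx=3.5,fy=3.5,interpolation=cv2.INTER_CUBIC))
E
```

```text
t 12.8 clamp [  -0.7 -160.3   79.1] Fy 0.2 Fz -0.19
```

View pics/s16z.png

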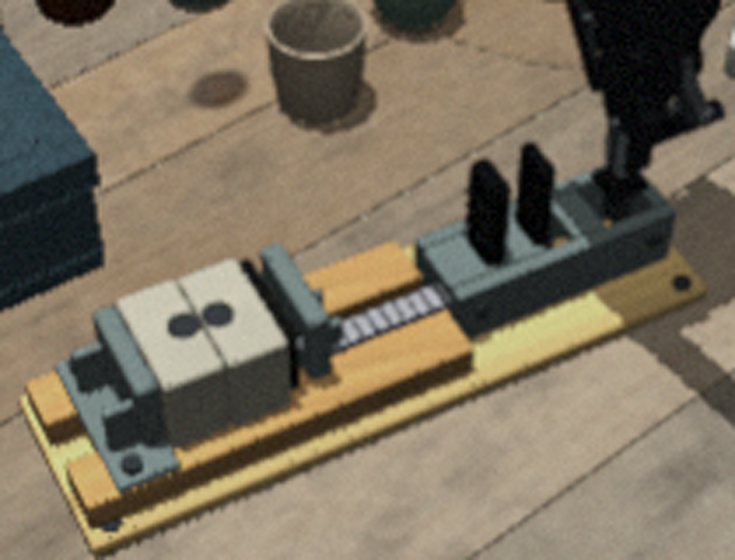

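Fingertips are centred over the tab at about (618,200). Pressing it down and holding.

>>> play_rows --pt "0 0.5 0 0 0 0" --pt "0 1.0 0 0 0 0" --pt "0 1.5 0 0 0 0" --pt "0 1.8 0 0 0 0" --pt "0 1.8 0 0 0 0" --pt "0 1.8 0 0 0 0"

```text
t: 13.45
position: [0.5499, -0.0964, 0.062]
tool_rot: [-0.7, 0.701, -0.098, 0.097]
force: [1.0, -0.7, 4.0]
finger_gap: -0.002
```

```bash
python3 - <<'E'
from h import *
from cell import arm
s=st(arm);rect(arm,"top","rt17")
E
```

```text
t 13.45 clamp [   0.3 -160.2   62. ] Fy 0.37 Fz 4.04
```

View pics/rt17.png

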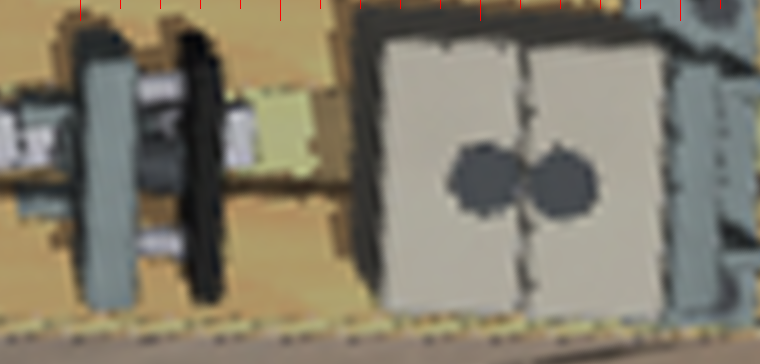

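The jaw is back at its start position (83–135 px). I'll press the last bit to the stop, hold, then rise clear.

>>> play_rows --pt "0 0.2 0 0 0 0" --pt "0 0.25 0 0 0 0" --pt "0 0.25 0 0 0 0" --pt "0 0.25 0 0 0 0" --pt "0 0.25 0 0 0 0"

```text
t: 14.0
position: [0.5502, -0.0965, 0.061]
tool_rot: [-0.7, 0.701, -0.097, 0.098]
force: [-4.1, -0.3, 19.3]
finger_gap: 0.001
```

>>> play_rows --pt "0 -1 0 0 0 0" --pt "0 -3 0 0 0 0" --pt "0 -6 0 0 0 0" --pt "0 -9 0 0 0 0" --pt "0 -12 0 0 0 0" --pt "0 -12 -4 0 0 0" --pt "0 -12 -5 0 0 0" --pt "0 -12 -5 0 0 0" --pt "0 -12 -5 0 0 0"

```text
t: 14.9
position: [0.536, -0.1441, 0.1804]
tool_rot: [0.7, -0.7, 0.098, -0.098]
force: [0.1, 0.0, 0.4]
finger_gap: -0.0
```

```bash
python3 - <<'E'
from h import *
from cell import arm
s=st(arm);rect(arm,"top","rt18");snap(arm,"scene","s18",False)
im=cv2.imread("pics/s18.png")[160:290,210:420]
cv2.imwrite("pics/s18z.png",cv2.resize(im,None,fx=3.5,fy=3.5,interpolation=cv2.INTER_CUBIC))
E
```

```text
t 14.9 clamp [-1.000e-01 -2.099e+02  1.804e+02] Fy -0.06 Fz 0.39
```

View pics/rt18.png

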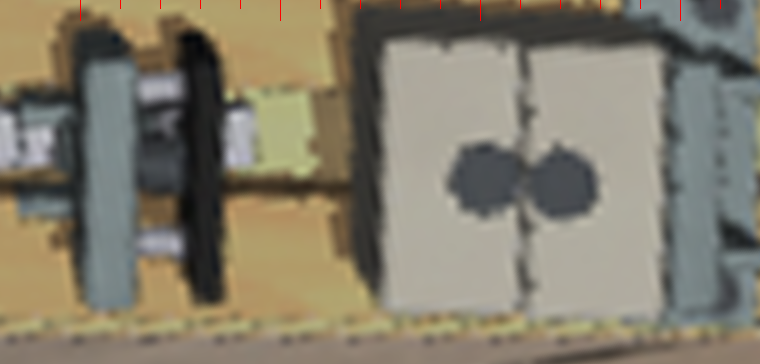

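View pics/s18z.png

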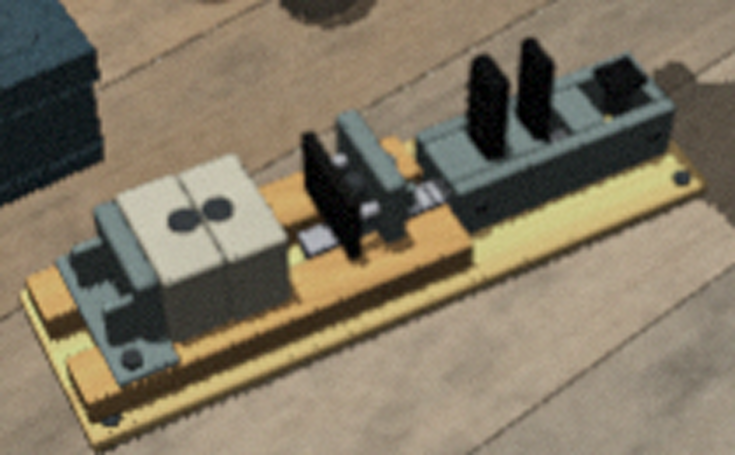

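The mould is closed at the anvil, the jaw is fully back, the trigger and tab are out, and the robot is clear. Handing in.

```bash
python3 -c "
from cell import arm
print(arm.sign_off())"
```

```text
the job is handed in; nothing more can be done
None
```

I pressed the mould closed with four strokes on the clamp's trigger, let the ratchet hold it, released the jaw with the tab, and handed the job in at about 15 s.

- **Hold:** I squeezed by pushing the trigger with the shut fingers. The ratchet held the jaw at about 47.7 mm, with the pad pushed in about 8 mm (roughly 10 N from the images). It held for over 2 s with the trigger let go.
- **Release:** I pressed the tab to its hard stop, which read about 19 N. The jaw sprang back to its starting position.
- **Last check:** The final images show the halves together against the anvil, the jaw open, trigger and tab out, and the robot clear with about zero force reading.

**Disagreements:**
- **Pad force:** Near the peak, the wrist force suggested about 2–3 N more pad force than the images did. Both estimates stayed below 17 N.
- **Anvil position:** The images put the anvil about 10 mm farther along than the given 138 mm, so I relied on the images.

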